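Index the gear and inspect it with the loupe

ROBOT

A 6-joint arm with a two-finger parallel gripper is mounted at the origin on the work surface; the furniture and walls round the work are solid. World frame = base frame: x ahead of the robot, y to its left, z up, the work surface at z = 0. Lengths are in m, angles in rad, forces in N, time in s.
With the tool pointing down it reaches from about 0.225 to 0.875 m from the base axis. Payload 3.4 kg.
Tool frame: the origin (TCP) lies between the finger pads; the fingertips stand 11 mm ahead of it and the grasp point (between the pads) lies 8 mm behind it; z points along the fingers, y is the line along which they close (so a half turn about z gives the same grasp; the last joint's range is limited). The gripper opens to 85 mm and grips with 20 to 120 N. Pads are 22 mm wide; open, the fingers measure 114 mm over their backs; the gripper's body (76 mm by 85 mm) begins 54 mm behind the grasp point. The pads swing forward as they close: fully open they stand 13 mm farther back than shut.
Start: joints at [-1.299, 0.276, 1.505, -0, 1.361, -0.121], TCP at [0.22, -0.531, 0.242] pointing down, gripper open.
Joint ranges: [-2.89, 2.89], [-0.75, 2.08], [0.22, 2.7], [-1.18, 4.32], [0.11, 2.71], [-2.7, 2.7]. Speed limits (rad/s): [2.57, 2.57, 3.14, 3.14, 3.14, 3.14].

INTERFACE

Orientations are given as a unit quaternion [w, x, y, z].
In Python, from rig import manip, imaging gives the robot as it stands. The module is installed in compiled form; this text tells all that it offers.
- The arm moves only by the tool jog_arm, never from a script. Its argument "deltas" is one flat list of numbers, 7 for each row, row after row: the turn, a rotation vector about the world's x, y, z in degrees, then the shift along the world's x, y, z in mm, then the opening, from 0 (shut) to 1 (fully open). In form: [ax, ay, az, tx, ty, tz, gripper, ax, ay, az, tx, ty, tz, gripper, ...]. A call has 1 to 20 rows; each row is the pose to reach, as a shift and turn from the pose commanded when the call began; what a row does not reach only later rows make up. A row lasts 1/10 s, in which the tool goes at most 50 mm and 8.59 degrees, less where a joint would pass 70% of its speed; a pose out of reach is approached as far as the arm can. A call with a gripper value outside its range is refused whole. The fingers move at their own pace and stop on an object; "grip_force" is the grip in N (left out, the last holds). Time passes only in rows, so rows that repeat a pose let the fingers close. It gives the time, the measured TCP pose, the force, the opening and the grip force at its end, in the units of the state.
- manip.get_state(): the state, without advancing time (a new reading comes with each control period).
- imaging.get_image(name): name is "scene" or "top"; returns the picture (480x640x3 uint8, blue, green, red); there is no depth.
- imaging.calibration(name): a dict with "mtx" (3x3 intrinsics, pixels), "dist" ([k1, k2, p1, p2, k3] as OpenCV has them; the pictures are not rectified), "cam_to_world" (4x4, takes a point from camera to world coordinates). Camera axes: x right, y down, z forward; pixel columns grow to the right and rows downward; lengths in m; the calibration is good to about 2 mm. A picture is of the moment at which its call begins. calibration takes no time and is no camera call.
- manip.sign_off(): hands the job in; it is judged then, once.
The state is a dict: "clock": time; "qpos": joint angles; "qd": joint speeds; "effort": joint torques, N m; "position": TCP position; "ee_rot": TCP orientation; "contact_force": force on the tool from outside, world axes, zero at the start; "moment": the same for the moment, N m; "width": finger opening in m; "gripper_force": force on a finger pad.
Only numpy, scipy, OpenCV 4.12 (cv2) and the standard library are available. Lean on these libraries where they do the work, as an engineer would, in place of code of your own. Each camera call takes 0.05 s, during which the arm holds its last target. There are 200 camera calls.

TASK

On the inspection stand, turn the black dial knob until its red pointer stands at the red zero line (this turns the brass gear to its marked tooth) and let go of it. Then pick up the loupe by its wooden handle and hold it level over the gear, the lens centred above it and at the height of the red focus pointer on the post, without bumping the stand or the post with the loupe. Finish while still holding the loupe there, steady in the gripper; leave the dial at zero and the other things where they are.

Things in the scene. Friction and masses are not known exactly. Their poses are not given: they have to be found in the camera images.
- stand: Fixed stand: grey base 126 (x) x 236 (y) mm, top 16 mm above the bench. Origin at the centre of its underside; x to its back (away from the robot at yaw 0), y to its left. In its frame: dial axis at x -8, y +65 mm; gear axis at x -20, y -65 mm (turntable radius 28 mm, nothing above 40 mm); steel post (radius 6, foot radius 13 mm) at x +52, y -65 mm, its top 176 mm above the bench.
- dial (a joint): Angle of the dial knob about its upright axis: 0 when the red pointer on its disc meets the red zero line on the scale plate (on the knob's side towards the stand's +x); positive is anticlockwise from above. Starts at 0.6 to 1.4 rad; stops at +-1.6. Turns stiffly (0.06 N m), stays where it is left, turns the gear along.
- dial_grip (a point): Point on the dial's axis in its black bar grip, 38 mm above the bench. The bar is 46 mm long, 13 wide, 25 high (22 to 47 mm above the bench) and lies along the pointer: at joint value v its length points along the stand's +x turned by v anticlockwise. Disc under it: radius 33 mm, top 23 mm above the bench. This point's axes are the stand's and do not turn with the knob.
- gear_top (a point): Top of the steel pin in the middle of the brass gear (42 mm across), on the gear's axis, 40 mm above the bench.
- marker: Red clamp collar (radius 11 mm, 14 mm high) fixed on the post, at a height that differs each time; its origin is the collar's centre; its side screw reaches 22 mm to +y.
- focus_tip (a point): Tip of the collar's flat red pointer (3 mm thick), which points from the post towards the gear and ends 46 mm short of the gear's axis; its height is the focal height for the middle of the lens.
- loupe: Loupe, loose, about 120 g, lying flat: black round lens frame 64 mm across, 24 mm high, with a glass lens and a white line round its middle, and a wooden handle. Origin on the underside below the lens; x along the handle, z up. Handle 17 mm wide, 20 mm high (9 to 29 mm above the underside), from x 44 to 128 mm; rubber foot under its end.
- lens (a point): Centre of the loupe's lens, 12 mm above the loupe's underside; axes those of the loupe (z is the lens axis, x points along the handle).
- loupe_grip (a point): Centre of the loupe's wooden handle where to grasp it, 80 mm from the lens axis, 19 mm above the loupe's underside; axes those of the loupe.
- tin_small: Bystander: small green tin, 54 mm across, 61 mm high. Origin at the centre of its underside. Leave alone.
- pot_cream: Bystander: cream pot, 69 mm across, 78 mm high. Origin at the centre of its underside. Leave alone.
- bolt_jar: Bystander: brown jar with a grey lid, 63 mm across, 79 mm high. Origin at the centre of its underside. Leave alone.
- wood_block: Bystander: plain beech sanding block, 52x110 mm, 42 mm high, lying behind a fixed wooden box (centre about x 0.38, y -0.47 m) whose raised lid stands up to 0.22 m above the bench: pass above it. Origin at the centre of its underside. Leave alone.

How it is judged:
By the outcome, as a careful person would: the job done as asked, in the order asked, and still so for the second after the job is handed in, while the arm keeps its last pose, push and grip.
It also fails if it takes over 64 s, if anything falls off the work surface, if the arm or the gripper's body presses on something with over 40 N, if the wrist force passes 120 N, or if a joint passes its speed limit or range.

## Working session

There is one attempt and no reset: what is moved stays moved. The work goes in short steps, Python scripts to look and compute and a tool call to move; the robot and the scene stay as the last step left them, time stands still between calls to the robot, and variables do not carry over. Pictures are saved under pics/ and viewed, at most 10 in all, crops included, and the job is handed in when it is done.

Besides the shell and the picture viewer there is one more tool, called as a command line: name --argument value ..., lists and objects as JSON in quotes. jog_arm: Moves the arm, as the interface text tells. Its arguments: {"type":"object","properties":{"deltas":{"type":"array"},"grip_force":{"type":"number"}},"required":["deltas"]}

```bash
mkdir -p pics; python3 - <<'E'
from rig import manip, imaging
import cv2
for n in("scene","top"):
    cv2.imwrite(f"pics/{n}0.png",imaging.get_image(n))
    c=imaging.calibration(n);print(n,c["mtx"].round(1).tolist(),c["dist"],c["cam_to_world"].round(3).tolist())
s=manip.get_state();print(s)
E
```

```text
scene [[500.9, 0.0, 319.5], [0.0, 500.9, 238.2], [0.0, 0.0, 1.0]] [0.0467895 0.        0.        0.        0.       ] [[-0.551, -0.454, 0.701, -0.454], [-0.834, 0.274, -0.478, 0.567], [0.025, -0.848, -0.53, 0.847], [0.0, 0.0, 0.0, 1.0]]
top [[593.2, 0.0, 319.7], [0.0, 593.2, 245.1], [0.0, 0.0, 1.0]] [-0.15518968  0.          0.          0.          0.        ] [[0.018, -0.992, 0.128, 0.285], [-1.0, -0.016, 0.014, -0.075], [-0.012, -0.128, -0.992, 1.569], [0.0, 0.0, 0.0, 1.0]]
{'clock': 0.1, 'qpos': array([-1.29900624e+00,  2.76501497e-01,  1.50599227e+00, -1.70549648e-05,
        1.36073379e+00, -1.21023889e-01]), 'qd': array([-0.0018245 , -0.00042358, -0.00284183, -0.00119873,  0.00086139,
       -0.00119153]), 'effort': array([ 1.65435926e-03, -4.17699373e+01, -2.46402651e+01, -1.35877021e-04,
        5.73945974e-03, -2.75141254e-06]), 'position': array([ 0.21995621, -0.5307678 ,  0.24154916]), 'ee_rot': array([-8.14498261e-04,  9.80773395e-01,  1.95148351e-01, -6.98782941e-05]), 'contact_force': array([ 0.15541836, -0.21570458,  0.88721749]), 'moment': array([-0.0444923,  0.019869 , -0.0286575]), 'gripper_force': 0.0, 'width': 0.08525059338300024}
```

View pics/scene0.png

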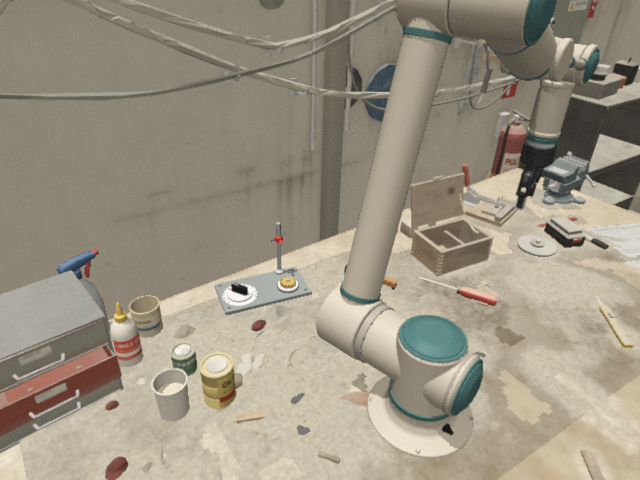

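View pics/top0.png

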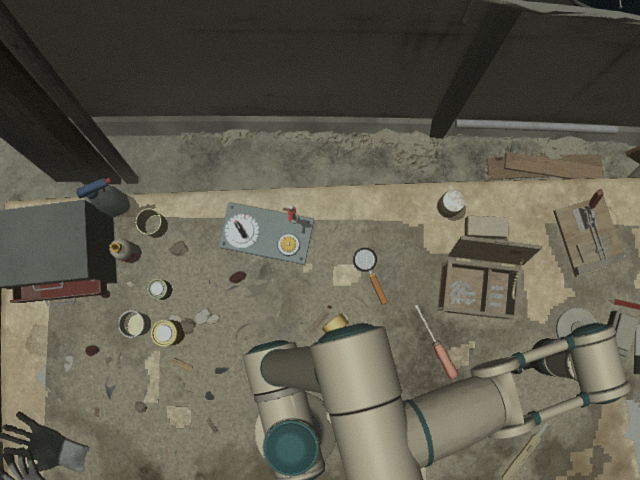

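The scene picture shows the stand at about (263,290), with the collar at (279,240). In the top picture the dial is at (241,231), the gear at (288,244), the loupe lens at (365,260), and its handle ends near (381,302). Next I'll enlarge both.

```bash
python3 - <<'E'
import cv2
a=cv2.imread("pics/top0.png")[195:315,210:400]
cv2.imwrite("pics/topc.png",cv2.resize(a,None,fx=4,fy=4,interpolation=cv2.INTER_CUBIC))
a=cv2.imread("pics/scene0.png")[212:322,205:325]
cv2.imwrite("pics/scenec.png",cv2.resize(a,None,fx=5,fy=5,interpolation=cv2.INTER_CUBIC))
E
```

```text
(no output)
```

View pics/topc.png

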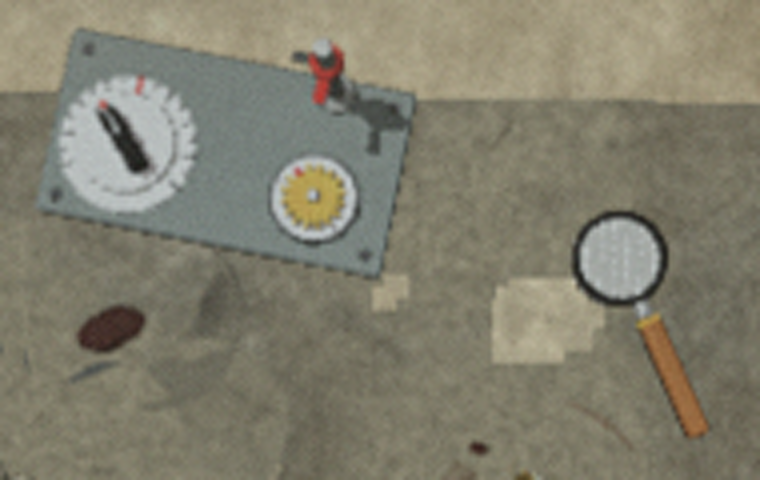

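View pics/scenec.png

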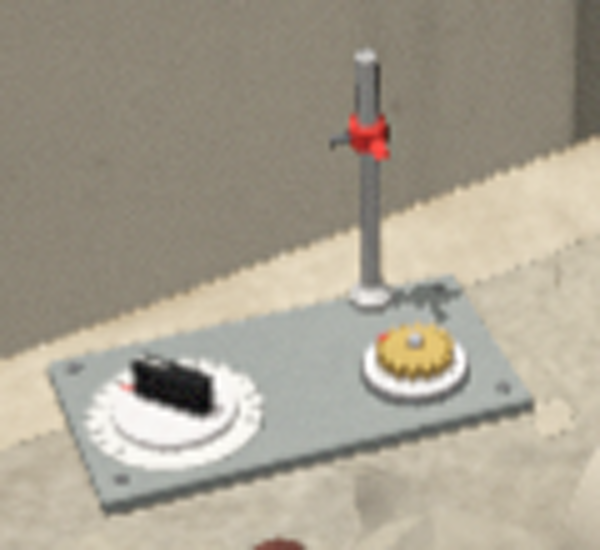

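The top crop shows the stand corners at (80,28), (415,97), (378,277) and (38,208), the gear pin at (314,196), the post top at (322,46) and the red tip at (320,101). The pointer is at (103,104), the lens at (620,258), and the handle runs from (650,320) to (697,432). In the scene crop the post top is at (366,54), the pin at (415,341) and the pointer tip at (383,154).

```bash
cat >h.py <<'E'
from rig import imaging, manip
import cv2, numpy as np
from scipy.optimize import least_squares
C={n:imaging.calibration(n) for n in("scene","top")}
def proj(n,P):
    c=C[n];W=np.linalg.inv(c["cam_to_world"])
    return cv2.projectPoints(np.array(P,float).reshape(-1,3),cv2.Rodrigues(W[:3,:3])[0],W[:3,3],c["mtx"],np.array(c["dist"]))[0][:,0]
def ray(n,uv,z):
    c=C[n];p=cv2.undistortPoints(np.array(uv,float).reshape(-1,1,2),c["mtx"],np.array(c["dist"]))[:,0]
    T=c["cam_to_world"];d=np.c_[p,np.ones(len(p))]@T[:3,:3].T
    return T[:3,3]+d*((z-T[2,3])/d[:,2])[:,None]
def un(c,f,off): return (np.array(c,float)+.5)/f-.5+off
def std(p,L):
    L=np.array(L,float);c,s=np.cos(p[2]),np.sin(p[2])
    return np.c_[p[0]+c*L[:,0]-s*L[:,1],p[1]+s*L[:,0]+c*L[:,1],L[:,2]]
E
python3 - <<'E'
from h import *
L=np.array([[63,118,16],[63,-118,16],[-63,-118,16],[-63,118,16],[-20,-65,40],[52,-65,176]])/1e3
T=un([[80,28],[415,97],[378,277],[38,208],[314,196],[322,44]],4,[210,195])
S=un([[52,368],[455,275],[535,403],[107,508],[415,341],[366,53]],5,[205,212])
for use in("top","scene","both"):
    f=lambda p:np.r_[(proj("top",std(p,L))-T).ravel()*(use!="scene"),(proj("scene",std(p,L))-S).ravel()*(use!="top")]
    r=least_squares(f,[.66,.0,-.2]);print(use,r.x.round(4),f(r.x).round(1).tolist())
p=r.x
g=lambda h:np.r_[proj("scene",std(p,[[.026,-.065,h[0]]]))[0]-un([383,154],5,[205,212]),(proj("top",std(p,[[.026,-.065,h[0]]]))[0]-un([320,101],4,[210,195]))]
q=least_squares(g,[.12]);print("tip h",q.x,g(q.x).round(2))
print("pts dial,gear,post,tip",std(p,[[-.008,.065,.038],[-.02,-.065,.04],[.052,-.065,.1],[.026,-.065,q.x[0]]]).round(4).tolist())
pd=ray("top",un([[103,104],[147,172],[140,85]],4,[210,195]),.023);d=std(p,[[-.008,.065,.023]])[0]
for x in pd: v=(x-d)[:2];print("dial ang",np.arctan2(v[1],v[0])-p[2],np.hypot(*v))
l=ray("top",un([[620,258]],4,[210,195]),.024);e=ray("top",un([[697,432],[650,320]],4,[210,195]),.027)
print("loupe",l.round(4),e.round(4)); v=(e-l)[:,:2];print(np.arctan2(v[:,1],v[:,0]),np.hypot(v[:,0],v[:,1]))
E
```

```text
top [ 0.5168  0.0893 -0.1834] [-1.2, -0.6, 1.2, -0.8, 0.8, 0.5, -1.1, 0.1, -0.1, -0.3, 0.4, 1.0, -0.0, -0.0, -0.0, -0.0, -0.0, -0.0, -0.0, -0.0, -0.0, -0.0, -0.0, 0.0]
scene [ 0.5131  0.0864 -0.1744] [-0.0, 0.0, 0.0, 0.0, 0.0, 0.0, 0.0, 0.0, 0.0, 0.0, 0.0, 0.0, -1.2, -0.4, -0.1, -0.3, 0.9, -0.6, -0.5, 0.1, 0.6, -0.0, 0.4, 1.1]
both [ 0.5153  0.0877 -0.18  ] [-0.7, 0.0, 1.7, -0.4, 1.5, 0.9, -0.5, 0.8, 0.5, 0.2, 1.0, 1.5, -2.0, -0.9, -0.7, -0.5, -0.0, -0.7, -1.5, -0.4, -0.3, -0.2, -0.3, 0.9]
tip h [0.13147858] [-0.14 -0.23  0.46  0.91]
pts dial,gear,post,tip [[0.5191, 0.1531, 0.038], [0.484, 0.0273, 0.04], [0.5549, 0.0144, 0.1], [0.5293, 0.0191, 0.1315]]
dial ang 0.7888006873350799 0.032757771339775206
dial ang -2.3695327543712876 0.021969323806051246
dial ang 0.0425883989747016 0.04039512526186777
loupe [[ 0.449  -0.1715  0.024 ]] [[ 0.336  -0.2224  0.027 ]
 [ 0.4084 -0.1913  0.027 ]]
[-2.71818259 -2.68894025] [0.12389116 0.045148  ]
```

jog_arm --deltas '[0, 0, 0, 10, 30, 50, 0.5, 0, 0, 0, 20, 60, 100, 0.5, 0, 0, 2, 50, 120, 100, 0.5, 0, 0, 4, 80, 170, 100, 0.5, 0, 0, 6, 100, 220, 100, 0.5, 0, 0, 8, 120, 270, 100, 0.5, 0, 0, 10, 140, 320, 100, 0.5, 0, 0, 10.5, 160, 370, 100, 0.5, 0, 0, 10.5, 180, 420, 80, 0.5, 0, 0, 10.5, 200, 465, 50, 0.5, 0, 0, 10.5, 220, 510, 10, 0.5, 0, 0, 10.5, 240, 555, -30, 0.5, 0, 0, 10.5, 260, 600, -70, 0.5, 0, 0, 10.5, 280, 645, -110, 0.5, 0, 0, 10.5, 299, 684, -130, 0.5, 0, 0, 10.5, 299, 684, -130, 0.5, 0, 0, 10.5, 299, 684, -130, 0.5]'

```text
clock: 1.8
position: [0.5153, 0.1458, 0.1172]
ee_rot: [0.0, 0.959, 0.284, -0.0]
contact_force: [1.1, -1.4, 0.3]
width: 0.0425
gripper_force: 0.0
```

```bash
python3 - <<'E'
from h import *
s=manip.get_state();print(s["clock"],s["position"],s["ee_rot"],s["contact_force"],s["qpos"],s["width"])
a=imaging.get_image("scene")[200:320,190:340]
b=imaging.get_image("top")[180:290,200:330]
cv2.imwrite("pics/m1.png",np.hstack([cv2.resize(a,(400,320),interpolation=2),cv2.resize(b,(378,320),interpolation=2)]))
E
```

```text
1.8 [0.51527926 0.14583536 0.11721925] [ 1.07311593e-04  9.58750331e-01  2.84249443e-01 -2.12876494e-04] [ 1.12429784 -1.41051789  0.2942209 ] [ 1.46030973e-01  3.19127502e-01  1.77864744e+00 -3.15539227e-04
  1.04420877e+00  1.14053895e+00] 0.04254110364925902
```

View pics/m1.png

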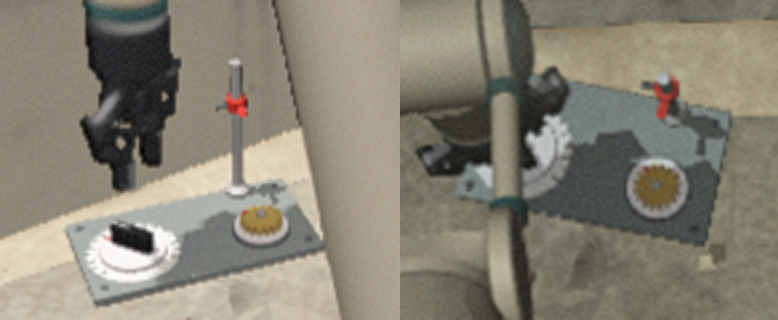

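The left view shows the gripper just above and behind the knob, with the fingers straddling the bar's direction. The red pointer is at (107,240). I'll descend partway and check the settled position.

jog_arm --deltas '[0, 0, 0, 0, 0, -20, 0.5, 0, 0, 0, 0, 0, -40, 0.5, 0, 0, 0, 0, 0, -50, 0.5, 0, 0, 0, 0, 0, -50, 0.5, 0, 0, 0, 0, 0, -50, 0.5]'

```text
clock: 2.4
position: [0.5155, 0.1438, 0.0693]
ee_rot: [0.0, 0.959, 0.284, 0.0]
contact_force: [-0.6, 0.3, 0.8]
width: 0.0431
gripper_force: 0.0
```

jog_arm --deltas '[0, 0, 0, 3.5, 9.5, 0, 0.5, 0, 0, 0, 3.5, 9.5, -10, 0.5, 0, 0, 0, 3.5, 9.5, -20, 0.5, 0, 0, 0, 3.5, 9.5, -28, 0.5, 0, 0, 0, 3.5, 9.5, -32, 0.5, 0, 0, 0, 3.5, 9.5, -32, 0.5]'

```text
clock: 3.0
position: [0.5179, 0.1534, 0.0356]
ee_rot: [-0.0, 0.959, 0.284, -0.001]
contact_force: [-0.6, -0.2, -0.3]
width: 0.0431
gripper_force: 0.0
```

jog_arm --deltas '[0, 0, 0, 0, 0, 0, 0.1, 0, 0, 0, 0, 0, 0, 0.05, 0, 0, 0, 0, 0, 0, 0.05, 0, 0, 0, 0, 0, 0, 0.05, 0, 0, 0, 0, 0, 0, 0.05, 0, 0, 0, 0, 0, 0, 0.05]' --grip_force 30

```text
clock: 3.6
position: [0.5202, 0.1518, 0.0371]
ee_rot: [0.002, 0.959, 0.285, 0.001]
contact_force: [2.9, -6.5, -2.7]
width: 0.0121
gripper_force: 33.5
```

jog_arm --deltas '[0, 0, -5, 0.5, -1, 0, 0.05, 0, 0, -10, 1, -2, 0, 0.05, 0, 0, -15, 1, -2, 0, 0.05, 0, 0, -20, 1, -2, 0, 0.05, 0, 0, -25, 1, -2, 0, 0.05, 0, 0, -30, 1, -2, 0, 0.05, 0, 0, -35, 1, -2, 0, 0.05, 0, 0, -39, 1, -2, 0, 0.05, 0, 0, -42, 1, -2, 0, 0.05, 0, 0, -43.5, 1, -2, 0, 0.05, 0, 0, -43.5, 1, -2, 0, 0.05, 0, 0, -43.5, 1, -2, 0, 0.05, 0, 0, -43.5, 1, -2, 0, 0.05]'

```text
clock: 4.9
position: [0.5199, 0.1539, 0.0371]
ee_rot: [-0.002, 0.996, -0.092, 0.0]
contact_force: [-0.8, 7.0, -1.1]
width: 0.0118
gripper_force: 33.7
```

jog_arm --deltas '[0, 0, 0, 0, 0, 0, 0.5, 0, 0, 0, 0, 0, 0, 0.5, 0, 0, 0, 0, 0, 0, 0.5, 0, 0, 0, 0, 0, 20, 0.5, 0, 0, 0, 0, 0, 50, 0.5, 0, 0, 0, -20, -20, 90, 0.5, 0, 0, 0, -50, -50, 130, 0.5, 0, 0, 0, -80, -90, 150, 0.5, 0, 0, 0, -100, -130, 150, 0.5, 0, 0, 0, -120, -170, 150, 0.5, 0, 0, 0, -130, -210, 150, 0.5, 0, 0, 0, -140, -250, 140, 0.5, 0, 0, 0, -140, -290, 130, 0.5, 0, 0, 0, -140, -320, 120, 0.5, 0, 0, 0, -140, -320, 120, 0.5]'

```text
clock: 6.4
position: [0.3794, -0.1718, 0.1559]
ee_rot: [0.001, 0.996, -0.094, -0.0]
contact_force: [-0.1, 0.3, 0.1]
width: 0.0426
gripper_force: 0.0
```

```bash
python3 - <<'E'
from h import *
a=imaging.get_image("scene")[250:320,205:325]
b=imaging.get_image("top")
cv2.imwrite("pics/t2.png",b)
cv2.imwrite("pics/m2.png",np.hstack([cv2.resize(a,(360,300),interpolation=2),cv2.resize(b[195:295,210:330],(360,300),interpolation=2)]))
E
```

```text
(no output)
```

View pics/m2.png

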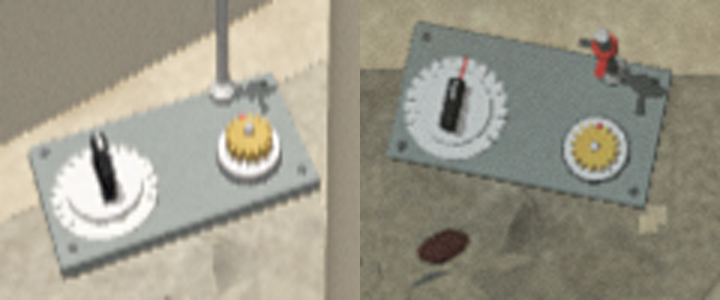

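The right view shows the red pointer in line with the red zero line at about (463,70), with the knob free. I'll measure what is left.

```bash
python3 - <<'E'
from h import *
b=cv2.imread("pics/t2.png").astype(int)
def blob(m):
    y,x=np.nonzero(m);w=1;return np.c_[x,y]
r=b[:,:,2]-np.maximum(b[:,:,0],b[:,:,1])
p=[.5153,.0877,-.18]
for c,off in(((205,250),(205,235)),):
    sub=r[205:235,225:260];uv=blob(sub>25)+[225,205];w=sub[sub>25]
    P=ray("top",uv,.022);print(np.c_[uv,w].tolist())
    for po in([.5153,.0877,-.18],[.5168,.0893,-.1834]):
        d=std(po,[[-.008,.065,.022]])[0]
        v=(P-d)[:,:2];rr=np.hypot(*v.T);a=np.arctan2(v[:,1],v[:,0])-po[2]
        print(np.c_[rr*1e3,np.degrees(a)].round(1).tolist())
# bar + own axis
d=b.max(2)[205:255,222:262];uv=blob(d<50)+[222,205]
P=ray("top",uv,.047)[:,:2];m=P.mean(0);e=np.linalg.svd(P-m)[2][0];print(len(P),m,np.degrees(np.arctan2(e[1],e[0])),"stand deg",np.degrees(-.18))
E
```

```text
[[245, 214, 39], [244, 215, 39], [245, 215, 52], [244, 216, 48], [245, 216, 48], [244, 217, 66], [245, 217, 32], [243, 218, 34], [244, 218, 71], [243, 219, 51], [244, 219, 52], [243, 220, 54], [244, 220, 28], [243, 221, 32]]
[[45.7, 2.5], [42.7, 5.4], [43.1, 1.9], [40.1, 5.0], [40.4, 1.2], [37.4, 4.4], [37.8, 0.4], [34.5, 8.2], [34.7, 3.8], [31.8, 7.9], [32.0, 3.1], [29.1, 7.5], [29.4, 2.3], [26.4, 7.0]]
[[44.3, 0.4], [41.2, 3.2], [41.6, -0.4], [38.5, 2.6], [39.0, -1.3], [35.9, 1.8], [36.4, -2.3], [32.8, 5.6], [33.2, 1.0], [30.2, 4.9], [30.6, -0.1], [27.5, 4.2], [28.0, -1.3], [24.8, 3.3]]
52 [0.51473623 0.1530731 ] 162.92336409657256 stand deg -10.313240312354818
```

```bash
python3 - <<'E'
from h import *
b=sum(imaging.get_image("top").astype(float) for _ in range(4))/4
a=sum(imaging.get_image("scene").astype(float) for _ in range(4))/4
b0=cv2.imread("pics/top0.png").astype(float)
f=lambda i,y,x,n:cv2.resize(i[y:y+n,x:x+n].astype('uint8'),(390,390),interpolation=cv2.INTER_CUBIC)
cv2.imwrite("pics/m3.png",np.hstack([f(b,208,220,44),f(a,275,218,44)]))
for n,i in(("t0",b0),("now",b)):
    r=np.clip(i[:,:,2]-np.maximum(i[:,:,0],i[:,:,1])-12,0,None)
    for y in range(211,225): 
        w=r[y,225:260]; print(n,y,round((w*np.arange(225,260)).sum()/max(w.sum(),1),2),round(w.sum()))
for v in(-6,-3,0,3,6):
    t=np.radians(v);Q=[[-.008+.001*R*np.cos(t),.065+.001*R*np.sin(t),.022] for R in(26,32,44)];print(v,proj("top",std([.5168,.0893,-.1834],Q)).round(1).tolist())
E
```

```text
t0 211 0.0 0
t0 212 0.0 0
t0 213 0.0 0
t0 214 244.72 39
t0 215 244.63 67
t0 216 244.5 74
t0 217 244.26 65
t0 218 244.09 23
t0 219 0.0 0
t0 220 235.32 63
t0 221 235.4 92
t0 222 236.0 5
t0 223 0.0 0
t0 224 0.0 0
now 211 0.0 0
now 212 0.0 0
now 213 0.0 0
now 214 244.69 38
now 215 244.61 66
now 216 244.51 75
now 217 244.22 72
now 218 243.79 88
now 219 243.52 76
now 220 243.25 61
now 221 243.0 16
now 222 0.0 0
now 223 0.0 0
now 224 0.0 0
-6 [[244.6, 220.9], [245.3, 218.8], [246.7, 214.5]]
-3 [[244.1, 220.8], [244.7, 218.6], [245.9, 214.3]]
0 [[243.6, 220.7], [244.1, 218.5], [245.1, 214.1]]
3 [[243.1, 220.6], [243.5, 218.4], [244.2, 214.0]]
6 [[242.6, 220.5], [242.9, 218.3], [243.4, 213.9]]
```

View pics/m3.png

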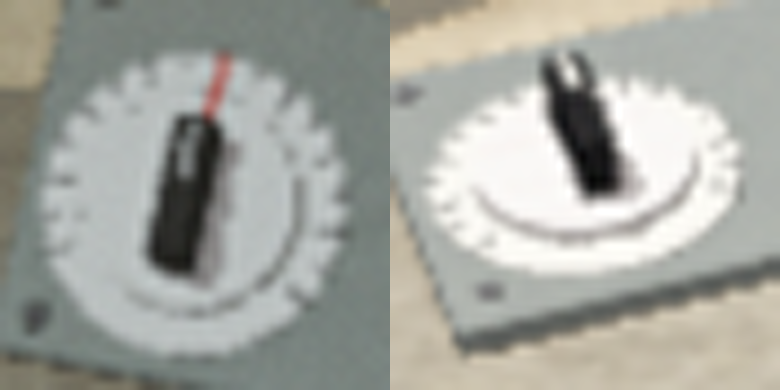

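The left view shows the pointer and zero line forming one red line, from (226,57) to (208,112). The remaining error is about 1°, which I accept. Next I'll measure the handle and refine the focal height.

```bash
python3 - <<'E'
from h import *
b=cv2.imread("pics/top0.png");h=cv2.cvtColor(b,cv2.COLOR_BGR2HSV)
m=((h[:,:,0]<16)&(h[:,:,1]>120)&(h[:,:,2]>70));m[:,:360]=0;m[:,395:]=0;m[:270]=0;m[310:]=0
y,x=np.nonzero(m);P=ray("top",np.c_[x,y],.027)[:,:2];c=P.mean(0);e=np.linalg.svd(P-c)[2][0];t=(P-c)@e
print(len(P),c,np.degrees(np.arctan2(e[1],e[0])),np.ptp(t),np.ptp((P-c)@[-e[1],e[0]]))
l=ray("top",un([[620,258]],4,[210,195]),.024)[0,:2];v=c-l;print(l,np.hypot(*v),np.degrees(np.arctan2(v[1],v[0])))
# red collar blob in scene
s=cv2.imread("pics/scene0.png").astype(int)[225:255,265:295];r=s[:,:,2]-np.maximum(s[:,:,0],s[:,:,1]);ys,xs=np.nonzero(r>50);print(np.c_[xs+265,ys+225,r[ys,xs]].tolist())
for hh in(.126,.1315,.137):print(hh,proj("scene",std([.5131,.0864,-.1744],[[.026,-.065,hh],[.041,-.065,hh],[.046,-.065,hh+.007],[.046,-.065,hh-.007]])).round(1).tolist())
q=manip.get_state();print(q["position"],q["ee_rot"])
E
```

```text
172 [ 0.36935772 -0.20779739] -155.25027181713847 0.07662357775210273 0.01555288009145616
[ 0.4489732  -0.17151381] 0.08749355315297555 -155.49957221478596
[[275, 235, 120], [276, 235, 60], [281, 235, 79], [275, 236, 159], [276, 236, 95], [280, 236, 89], [281, 236, 119], [275, 237, 160], [276, 237, 145], [277, 237, 97], [278, 237, 93], [279, 237, 112], [280, 237, 142], [281, 237, 133], [275, 238, 132], [276, 238, 153], [277, 238, 156], [278, 238, 158], [279, 238, 157], [280, 238, 144], [281, 238, 116], [275, 239, 91], [276, 239, 125], [277, 239, 126], [278, 239, 127], [279, 239, 130], [280, 239, 135], [281, 239, 119], [275, 240, 96], [276, 240, 125], [277, 240, 125], [278, 240, 106], [279, 240, 148], [280, 240, 157], [281, 240, 146], [275, 241, 62], [276, 241, 105], [277, 241, 118], [278, 241, 116], [279, 241, 164], [280, 241, 171], [281, 241, 163], [277, 242, 77], [278, 242, 81], [279, 242, 120], [280, 242, 171], [281, 242, 170], [282, 242, 98], [280, 243, 136], [281, 243, 112], [282, 243, 77]]
0.126 [[281.8, 244.1], [279.9, 241.3], [279.3, 238.2], [279.4, 242.6]]
0.1315 [[281.8, 242.4], [279.9, 239.6], [279.2, 236.4], [279.3, 240.8]]
0.137 [[281.8, 240.6], [279.9, 237.8], [279.2, 234.7], [279.3, 239.1]]
[ 0.37982778 -0.16771818  0.15687427] [ 1.47908339e-04  9.95871944e-01 -9.07689820e-02  2.04370192e-04]
```

jog_arm --deltas '[0, 0, 8, -3.5, -20, -10, 0.6, 0, 0, 16, -3.5, -37, -30, 0.6, 0, 0, 24, -3.5, -37, -50, 0.6, 0, 0, 32, -3.5, -37, -70, 0.6, 0, 0, 35.2, -3.5, -37, -80, 0.6, 0, 0, 35.2, -3.5, -37, -80, 0.6, 0, 0, 35.2, -3.5, -37, -80, 0.6]'

```text
clock: 7.6
position: [0.3764, -0.2053, 0.0768]
ee_rot: [0.0, 0.977, 0.214, 0.0]
contact_force: [0.6, 0.2, 1.2]
width: 0.0511
gripper_force: 0.0
```

jog_arm --deltas '[0, 0, 0, 0, 0, -15, 0.6, 0, 0, 0, 0, 0, -30, 0.6, 0, 0, 0, 0, 0, -42, 0.6, 0, 0, 0, 0, 0, -52, 0.6, 0, 0, 0, 0, 0, -58, 0.6, 0, 0, 0, 0, 0, -60, 0.6, 0, 0, 0, 0, 0, -60, 0.6]'

```text
clock: 8.3
position: [0.3764, -0.2054, 0.0167]
ee_rot: [0.0, 0.977, 0.214, 0.0]
contact_force: [-0.2, 0.1, 0.1]
width: 0.0514
gripper_force: 0.0
```

jog_arm --deltas '[0, 0, 0, 0, 0, 0, 0.3, 0, 0, 0, 0, 0, 0, 0.15, 0, 0, 0, 0, 0, 0, 0.05, 0, 0, 0, 0, 0, 0, 0.05, 0, 0, 0, 0, 0, 0, 0.05, 0, 0, 0, 0, 0, 0, 0.05, 0, 0, 0, 0, 0, 0, 0.05]' --grip_force 70

```text
clock: 9.0
position: [0.3767, -0.2059, 0.0173]
ee_rot: [0.001, 0.977, 0.214, 0.001]
contact_force: [-0.5, 0.6, 6.0]
width: 0.0157
gripper_force: 69.1
```

jog_arm --deltas '[0, 0, 0, 0, 0, 10, 0.05, 0, 0, 0, 0, 0, 30, 0.05, 0, 0, 0, 0, 0, 60, 0.05, 0, 0, 0, 0, 0, 90, 0.05, 0, 0, 0, 0, 0, 110, 0.05, 0, 0, 0, 0, 0, 117, 0.05, 0, 0, 0, 0, 0, 117, 0.05, 0, 0, 0, 0, 0, 117, 0.05]'

```text
clock: 9.8
position: [0.3754, -0.2048, 0.1328]
ee_rot: [-0.001, 0.977, 0.214, -0.001]
contact_force: [-0.4, -0.6, -0.9]
width: 0.0154
gripper_force: 68.3
```

```bash
python3 - <<'E'
from h import *
b=imaging.get_image("top");a=imaging.get_image("scene");s=manip.get_state();print(s["position"],s["ee_rot"],s["width"])
cv2.imwrite("pics/t4.png",b);cv2.imwrite("pics/s4.png",a)
f=lambda i,y,x,h,w:cv2.resize(i[y:y+h,x:x+w],(w*5,h*5),interpolation=cv2.INTER_CUBIC)
cv2.imwrite("pics/m4.png",np.hstack([f(b,210,330,100,75),f(a,200,265,100,80)]))
E
```

```text
[ 0.37529401 -0.20468357  0.13241205] [-1.10708393e-03  9.76844286e-01  2.13946477e-01 -9.58984262e-04] 0.01586213861256699
```

View pics/m4.png

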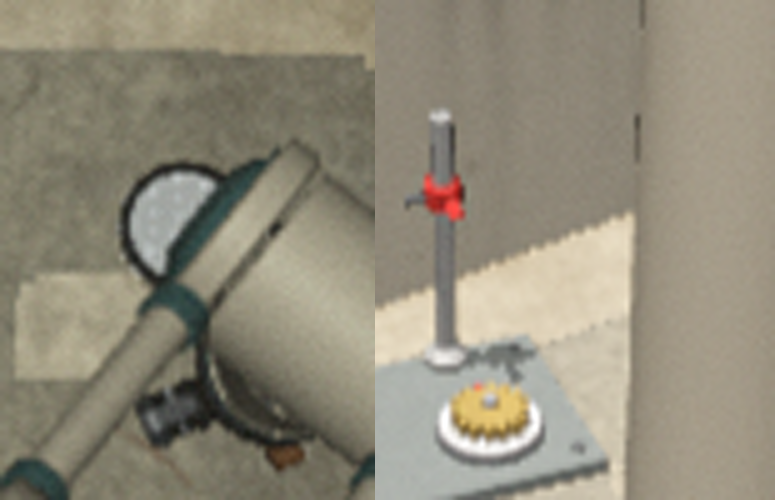

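The loupe is held and level: the left view shows the lens at (185,225), and the gear side of the stand is clear. I'll carry it over to the gear slowly.

jog_arm --deltas '[0, 0, 0, 1, 10, 0, 0.05, 0, 0, 0, 3, 30, 0, 0.05, 0, 0, 0, 6, 55, 0, 0.05, 0, 0, 0, 10, 80, 0, 0.05, 0, 0, 0, 14, 105, 0, 0.05, 0, 0, 0, 19, 130, 0, 0.05, 0, 0, 0, 24, 150, 0, 0.05, 0, 0, 0, 28, 165, 0, 0.05, 0, 0, 0, 31, 178, 0, 0.05, 0, 0, 0, 34, 188, 0, 0.05, 0, 0, 0, 35, 195, 0, 0.05, 0, 0, 0, 36, 199, 0, 0.05, 0, 0, 0, 37, 200, 0, 0.05, 0, 0, 0, 37, 200, 0, 0.05, 0, 0, 0, 37, 200, 0, 0.05, 0, 0, 0, 37, 200, 0, 0.05]'

```text
clock: 11.5
position: [0.4131, -0.0057, 0.1336]
ee_rot: [0.0, 0.977, 0.214, -0.0]
contact_force: [-0.5, -0.4, -1.1]
width: 0.0152
gripper_force: 68.3
```

```bash
python3 - <<'E'
from h import *
b=imaging.get_image("top");a=imaging.get_image("scene");s=manip.get_state();print(s["position"],s["ee_rot"],s["width"],s["contact_force"])
cv2.imwrite("pics/t5.png",b);cv2.imwrite("pics/s5.png",a)
f=lambda i,y,x,h,w:cv2.resize(i[y:y+h,x:x+w],(w*6,h*6),interpolation=cv2.INTER_CUBIC)
cv2.imwrite("pics/m5.png",np.hstack([f(b,200,260,80,65),f(a,215,262,80,65)]))
E
```

```text
[ 0.41313014 -0.00563436  0.13364984] [ 6.58486513e-05  9.76909634e-01  2.13652900e-01 -1.19446072e-06] 0.015578401275888639 [-0.45966511  0.40839427 -1.03618928]
```

View pics/m5.png

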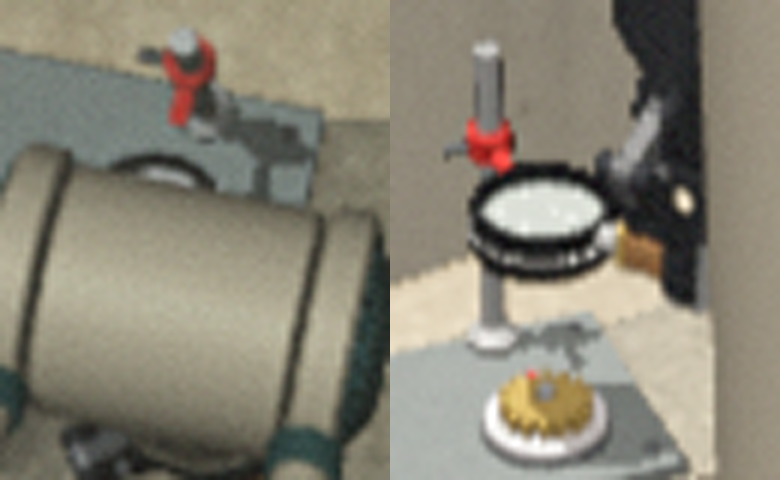

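The left view shows only the rear arc of the lens frame, with its top at about (155,153). In the right view the frame spans x 469–613 and y 163–277, level, with a clear gap to the red tip at (503,168). I'll fit its pose against the gear and tip seen in the same view.

```bash
python3 - <<'E'
from h import *
t=np.linspace(0,2*np.pi,181)
def cyl(c):return np.vstack([np.c_[c[0]+.032*np.cos(t),c[1]+.032*np.sin(t),np.full(181,c[2]+z)] for z in(-.012,.012)])
z6=lambda n,P,o,sh:(proj(n,P)-o+.5)*6-.5+[sh,0]
def box(n,P,o,sh):
    q=z6(n,P,o,sh);return np.r_[q.min(0),q.max(0)].round(0)
c=np.array([.4855,.0284,.1283])
for d in([0,0,0],[.003,0,0],[0,.003,0],[0,0,.003]):
    P=cyl(c+d);print(d,"scene",box("scene",P,[262,215],390),"top",box("top",P,[260,200],0))
for po in([.5168,.0893,-.1834],[.5153,.0877,-.18],[.5131,.0864,-.1744]):
    K=std(po,[[-.02,-.065,.04],[.052,-.065,.176],[.026,-.065,.129],[.052,-.065,.016]])
    print(z6("scene",K,[262,215],390).round(0).tolist(),z6("top",K,[260,200],0).round(0).tolist())
# dark mask box in scene
a=cv2.imread("pics/s5.png").max(2)[240:264,262:305]
for r in range(24):print(r+240,''.join('#' if v<50 else '+' if v<90 else '.' for v in a[r]))
E
```

```text
[0, 0, 0] scene [463. 161. 613. 290.] top [ 77. 152. 238. 315.]
[0.003, 0, 0] scene [460. 158. 609. 286.] top [ 78. 144. 238. 308.]
[0, 0.003, 0] scene [457. 163. 607. 292.] top [ 70. 152. 230. 315.]
[0, 0, 0.003] scene [463. 155. 613. 284.] top [ 77. 151. 237. 314.]
[[540.0, 390.0], [481.0, 51.0], [503.0, 170.0], [488.0, 345.0]] [[171.0, 262.0], [186.0, 42.0], [180.0, 125.0], [208.0, 112.0]]
[[544.0, 390.0], [486.0, 51.0], [507.0, 170.0], [492.0, 345.0]] [[174.0, 265.0], [189.0, 45.0], [183.0, 128.0], [211.0, 114.0]]
[[549.0, 391.0], [490.0, 52.0], [511.0, 171.0], [496.0, 347.0]] [[178.0, 270.0], [192.0, 50.0], [186.0, 133.0], [213.0, 118.0]]
240 ...................................++......
241 ..................................++......+
242 .....................#+#++++#+....++.....++
243 ....................+#########+++.+#+....++
244 ................+#+#####+++######+##+...+++
245 ...............+####++........++####+++++++
246 ..............+###+..............+###+++###
247 ..............+#+.................+###+++##
248 .............+##...................+###++##
249 .............+#.....................####+##
250 .............++.....................#######
251 ..............#+...................+++.####
252 ..............##+.................+....+###
253 ..............###+..............++......+#+
254 ...............#####+.........++##.........
255 .............+.++################+.........
256 ..............++.+##############+..........
257 ..............+#..+.+++####+++.+...#.......
258 ...............+#++...++++++....++#+.......
259 ................###+#++.+.+++++##+.........
260 ................++#############+...........
261 ..................+..+++++++...............
262 ...........................................
263 ...........................................
```

```bash
cat >fit.py <<'E'
from h import *
from scipy.spatial.transform import Rotation as R
t=np.linspace(0,2*np.pi,181)
hy=np.radians(-155.3);X=np.array([np.cos(hy),np.sin(hy),0]);Y=np.array([-X[1],X[0],0])
def cyl(c,ti,ro,rad=.032,hh=.012):
    M=(R.from_rotvec(ti*Y)*R.from_rotvec(ro*X)).as_matrix()
    return np.vstack([c+(np.c_[rad*np.cos(t),rad*np.sin(t),np.full(181,z)])@M.T for z in(-hh,hh)])
def edges(im,cols,r0,r1,side,th):
    out=[]
    for x in cols:
        v=im[r0:r1,x].astype(float);k=np.nonzero(v<th)[0]
        if not len(k):continue
        i=k[0] if side<0 else k[-1];j=i+side
        if 0<=j<len(v):out.append([x,r0+i+side*(th-v[i])/(v[j]-v[i])])
    return out
def get(n=4):
    s=np.mean([imaging.get_image("scene").max(2).astype(float) for _ in range(n)],0)
    b=np.mean([imaging.get_image("top").max(2).astype(float) for _ in range(n)],0)
    return s,b
def run(s,b,tx=(279,292)):
    top=edges(s,range(286,291),239,250,-1,95)            # back rim, right of the pointer
    bot=edges(s,range(279,295),252,268,1,95)
    left=[[p[1],p[0]] for p in edges(s.T,range(246,260),270,285,-1,95)]
    arc=edges(b,range(tx[0],tx[1]),222,232,-1,75)
    S=np.array(top+bot+left);A=np.array(arc)
    hull=lambda n,P:cv2.convexHull(proj(n,P).astype(np.float32))
    dist=lambda h,p:[cv2.pointPolygonTest(h,(float(x),float(y)),True) for x,y in p]
    z0=manip.get_state()["position"]
    def f(p,free=True):
        P=cyl(p[:3],p[3],p[4]);return np.r_[dist(hull("scene",P),S),dist(hull("top",P),A),[p[3]*10,p[4]*10]]
    r=least_squares(f,[z0[0]+.0724,z0[1]+.034,z0[2]-.0053,0,0],diff_step=1e-3,x_scale=[.01,.01,.01,.1,.1])
    return r,S,A,f
E
python3 - <<'E'
from fit import *
s,b=get();np.savez("im.npz",s=s,b=b)
r,S,A,f=run(s,b)
print(r.x[:3].round(4),np.degrees(r.x[3:]).round(1),r.cost);print(np.c_[S,r.fun[:len(S)]].round(1).tolist());print(np.c_[A,r.fun[len(S):-2]].round(1).tolist())
E
```

```text
[0.4837 0.0264 0.1312] [-5.9 -1.8] 3.626444216092965
[[286.0, 241.5, 0.1], [287.0, 241.5, 0.1], [288.0, 241.4, 0.2], [289.0, 241.4, 0.1], [290.0, 241.4, 0.1], [279.0, 260.8, -0.6], [280.0, 261.2, -0.7], [281.0, 260.6, 0.2], [282.0, 260.6, 0.4], [283.0, 261.2, 0.0], [284.0, 261.3, 0.0], [285.0, 261.3, 0.1], [286.0, 261.3, 0.1], [287.0, 261.4, 0.0], [288.0, 261.3, 0.0], [289.0, 261.2, -0.0], [290.0, 261.0, 0.1], [291.0, 260.9, -0.0], [292.0, 260.6, 0.0], [293.0, 260.4, 0.0], [294.0, 259.9, 0.2], [275.7, 246.0, 0.3], [275.5, 247.0, 0.6], [274.6, 248.0, 0.0], [274.5, 249.0, -0.1], [274.6, 250.0, -0.2], [274.8, 251.0, -0.1], [275.3, 252.0, 0.3], [275.6, 253.0, 0.5], [276.2, 254.0, 1.0], [274.8, 255.0, -0.4], [275.0, 256.0, -0.4], [275.9, 257.0, 0.4], [276.7, 258.0, 0.5], [277.1, 259.0, 0.1]]
[[279.0, 226.6, -0.7], [280.0, 226.1, -0.7], [281.0, 225.8, -0.5], [282.0, 225.6, -0.4], [283.0, 225.4, -0.3], [284.0, 225.3, -0.2], [285.0, 225.2, -0.1], [286.0, 225.2, -0.0], [287.0, 225.5, 0.2], [288.0, 225.6, 0.3], [289.0, 225.8, 0.3], [290.0, 226.1, 0.4], [291.0, 226.5, 0.5]]
```

```bash
python3 - <<'E'
from fit import *
d=np.load("im.npz");s=d["s"]
pts=[]
for x in range(273,299):
    print(x,s[240:264,x].astype(int).tolist())
E
```

```text
273 [102, 141, 144, 142, 143, 143, 144, 143, 145, 143, 140, 140, 139, 143, 145, 142, 142, 144, 176, 220, 225, 228, 224, 222]
274 [106, 139, 143, 144, 144, 145, 144, 144, 140, 141, 139, 140, 143, 145, 143, 138, 138, 146, 178, 219, 225, 227, 224, 224]
275 [146, 155, 144, 144, 145, 146, 141, 128, 66, 56, 60, 82, 114, 137, 134, 84, 94, 170, 214, 225, 227, 226, 225, 227]
276 [164, 159, 139, 140, 143, 127, 74, 55, 34, 45, 54, 39, 43, 61, 105, 138, 75, 84, 164, 217, 226, 226, 224, 225]
277 [161, 162, 154, 117, 98, 63, 28, 23, 45, 106, 135, 75, 34, 21, 40, 79, 91, 52, 58, 104, 135, 147, 146, 145]
278 [141, 160, 159, 113, 76, 34, 18, 56, 133, 198, 214, 164, 77, 32, 25, 64, 115, 121, 46, 35, 80, 122, 127, 126]
279 [206, 237, 201, 110, 45, 22, 38, 126, 198, 226, 229, 214, 157, 63, 23, 40, 101, 143, 76, 29, 59, 101, 118, 118]
280 [234, 252, 240, 164, 57, 23, 90, 175, 225, 232, 239, 228, 209, 94, 27, 23, 51, 99, 112, 39, 35, 86, 125, 123]
281 [213, 249, 235, 115, 23, 50, 143, 212, 224, 225, 226, 225, 212, 125, 42, 21, 38, 100, 142, 51, 41, 132, 196, 197]
282 [120, 156, 130, 53, 21, 64, 163, 224, 
[... 1215 characters left out ...]
, 204, 223]
293 [141, 142, 127, 55, 19, 57, 168, 231, 225, 222, 225, 226, 212, 144, 51, 16, 32, 73, 104, 34, 54, 160, 225, 224]
294 [141, 143, 129, 63, 31, 38, 105, 187, 223, 225, 224, 216, 169, 78, 20, 25, 71, 110, 77, 36, 103, 185, 223, 222]
295 [143, 142, 141, 124, 56, 26, 57, 153, 218, 227, 227, 211, 143, 51, 45, 68, 137, 187, 76, 51, 156, 220, 221, 221]
296 [126, 80, 72, 58, 32, 30, 26, 76, 163, 219, 214, 154, 85, 113, 141, 151, 115, 97, 39, 104, 185, 222, 220, 219]
297 [86, 82, 68, 53, 39, 31, 24, 30, 63, 112, 113, 72, 151, 218, 206, 171, 114, 49, 83, 174, 223, 223, 219, 221]
298 [79, 91, 99, 82, 68, 46, 35, 31, 32, 38, 43, 55, 154, 219, 215, 184, 139, 97, 165, 222, 226, 224, 222, 222]
```

The white line fits a level ellipse centred at (286.2, 251.7). Against the gear and the tip, the lens is about 1 mm off in y and 1 mm high. I'll make one small correction and let it settle.

jog_arm --deltas '[0, 0, 0, 0, -0.5, -0.5, 0.05, 0, 0, 0, 0, -1, -1, 0.05, 0, 0, 0, 0, -1, -1, 0.05, 0, 0, 0, 0, -1, -1, 0.05, 0, 0, 0, 0, -1, -1, 0.05, 0, 0, 0, 0, -1, -1, 0.05]'

```text
clock: 12.6
position: [0.4132, -0.0063, 0.1326]
ee_rot: [0.0, 0.977, 0.214, 0.0]
contact_force: [0.8, -0.5, -1.1]
width: 0.0154
gripper_force: 68.3
```

```bash
python3 - <<'E'
from rig import manip
s=manip.get_state();print(s["position"],s["width"],s["gripper_force"],s["contact_force"],abs(s["qd"]).max())
print(manip.sign_off())
E
```

```text
[ 0.41319131 -0.0063415   0.13264519] 0.015421534380658533 68.26879978179932 [ 0.79040856 -0.49865511 -1.0731669 ] 0.0024661459535950236
the job is handed in; nothing more can be done
None
```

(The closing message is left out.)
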